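# Close and secure the side table's door

### The job

The door of the small white side table is ajar. Push it fully shut with your fingertips, without slamming it, and then push the wooden turn button next to it over until it lies level across the shut door. Pick nothing up, and leave the things on top of the table as they stand.

Things in the scene. Friction and masses are not known exactly. Their poses are not given: they have to be found in the camera images.
- cabinet: White cabinet-style side table, 300 deep (x) by 360 wide (y) by 300 mm high, fixed. Origin: centre of its underside, z up. Its front face, plane x = -150 mm of this frame, faces -x; seen from in front +y is left. Inset door; right of it a 65 mm stile (y -115 to -180) carries the turn button. The things on top stand over 90 mm behind the front face
- door (a joint): Door angle, rad: 0 shut (flush with the front, at its stop), positive as it opens towards the cabinet's -x. Plain white panel, no handle, 263 wide, 18 thick, z 32 to 278 mm in the cabinet frame, about 0.9 kg. Vertical hinge axis at x -150, y +150 mm of the cabinet frame (left), in the plane of the door's outer face. About 1 N at the free edge moves it; friction keeps it where it is left
- door_free_edge (a point): Point on the door's outer face: top corner at its free edge, 263 mm from the hinge axis, 278 mm above the underside of the cabinet; moves with the door
- button (a joint): Turn button angle, rad: 0 = long arm upright, positive as it turns over the door (towards the cabinet's +y and down), 1.571 = level across the door, at its stop; -0.4 = other stop. Friction keeps it where it is left; about 1.5 N at the arm's end turns it
- button_pivot (a point): Pivot of the turn button (cabinet frame x -166, y -143, z 265 mm), on the bar's middle plane; the pivot axis is the cabinet's x. The button is a plain wooden bar 90 long, 18 wide, 16 mm thick (8 to 24 mm in front of the front face), reaching 70 mm beyond the pivot at its long end and 20 mm at the other
- button_tip (a point): End of the turn button's long arm, 70 mm from the pivot, on the bar's middle plane; moves with the button
- tray: Walnut tray, 160 x 200 x 22 mm high, loose on the cabinet top; origin centre of its underside. Leave alone
- tumbler_center (a point): Stainless steel tumbler, 72 mm across, 105 mm high, standing in the tray; point half-way up its axis, z along it. Leave alone
- vase_center (a point): Empty ribbed glass vase, 80 mm across, 160 mm high, standing on the cabinet top; point half-way up its axis. Leave alone
- dice_cup_center (a point): Red plastic dice cup, 80 mm across, 90 mm high, standing open side up on the cabinet top; point half-way up its axis. Leave alone

How it is judged:
On the way, in this order (a step that is already met when the one before it is completed fails the run):
1. the door is fully shut (value of joint door below 0.03 rad), for 0.2 s.
2. then the turn button lies level across the door (value of joint button above 1.35 rad), for 0.2 s.
At the end, for the whole second after the job is handed in: The door is shut (within 0.03 rad), the turn button lies across it within about 12 degrees of level (angle over 1.35 rad), and tray, tumbler, vase and dice cup are within 20 mm of where they stood (value of joint door below 0.03 rad and value of joint button above 1.35 rad and distance of each of tray, tumbler_center, vase_center, dice_cup_center from where it was at the start of the episode below 0.02 m); the robot touches nothing.
It fails at once if the door slams: it swings into its frame (last 0.1 rad) faster than 1.2 rad/s (value of joint door below 0.1 rad and velocity of joint door below -1.2 rad/s).
It fails at once if a thing on top of the table is moved more than 20 mm, tipped or lifted (distance of any of tray, tumbler_center, vase_center, dice_cup_center from where it was at the start of the episode above 0.02 m).
It also fails if it takes over 42 s, if anything falls off the work surface, if the arm or the gripper's body presses on something with over 40 N, if the wrist force passes 120 N, or if a joint passes its speed limit or range.

### The arm

A 6-joint arm with a two-finger parallel gripper is mounted at the origin on the work surface. World frame = base frame: x ahead of the robot, y to its left, z up, the work surface at z = 0. Lengths are in m, angles in rad, forces in N, time in s.
With the tool pointing down it reaches from about 0.4 to 0.825 m from the base axis. Payload 7 kg.
Tool frame: the origin (TCP) lies on the centre line of the jaws, within the pads' length; the fingertips stand tip_reach ahead of it and the grasp point (between the pads) is the TCP (tip_reach is the distance from the TCP to the fingertips, in m); z points along the fingers, y is the line along which they close (so a half turn about z gives the same grasp; the last joint's range is limited). The gripper opens to 88 mm and grips with 3 to 60 N. Pads are 19 mm wide; open, the fingers measure 130 mm over their backs; the gripper's body (78 mm by 193 mm) begins 47 mm behind the grasp point.
Start: joints at [1.581, 0.359, 0.012, 0, -1.224, -0.288], TCP at [0.185, 0.649, 0.246] pointing down, gripper open.
Joint ranges: [-3.07, 3.07], [-1.43, 2.12], [-1.02, 1.25], [-3.03, 1.67], [-3.05, -0], [-3.03, 3.03]. Speed limits (rad/s): [2.39, 2.39, 3.01, 3.14, 3.14, 3.14].

### API

Orientations are given as [roll, pitch, yaw] about the fixed x, y, z axes, in that order (R = Rz(yaw) Ry(pitch) Rx(roll)).
In Python, from station import get_state, grab_frame, calibration, job_done, find_in, mark_of, tip_reach gives the robot as it stands.
- The arm moves only by the shell command python3 -m handwheel 'ROWS' [OPENING] [FORCE]. ROWS is JSON, a list of rows, each an object with "delta_pos": the shift along the world's x, y, z in units of 30 mm (1.0 is 30 mm), a list of three; "dr": the turn, a rotation vector about the world's x, y, z in degrees, a list of three. In form: [{"delta_pos": [tx, ty, tz], "dr": [rx, ry, rz]}, ...]. A call has 1 to 10 rows; each row shifts and turns the commanded pose from where the row before left it; what a row does not reach is not made up. A row lasts 1/10 s, in which the tool goes at most 50 mm and 8.59 degrees, less where a joint would pass 70% of its speed; a pose out of reach is approached as far as the arm can. A call is refused whole if a number of a shift passes 1 or a number of a turn 8.59, either way. A call with a gripper value outside its range is refused whole. OPENING is the closure, from -1 (fully open) to 1 (shut), set as the call begins (- or left out, the last holds). The fingers move at their own pace and stop on an object; FORCE is the grip in N (left out, the last holds). Time passes only in rows, so rows that do not move let the fingers close. It gives the time, the measured TCP pose, the force, the opening and the grip force at its end, in the units of the state.
- get_state(): the state, without advancing time (a new reading comes with each control period).
- grab_frame(name): name is "side" or "top" or "wrist"; returns the picture (400x640x3 uint8, red, green, blue); there is no depth.
- calibration(name): a dict with "fx", "fy", "cx", "cy" (pixels), "extrinsics" (4x4, takes a point from world to camera coordinates). Camera axes: x right, y down, z forward; pixel columns grow to the right and rows downward; lengths in m; the calibration is good to about 2 mm. A picture is of the moment at which its call begins: read the wrist's pose just before it. calibration takes no time and is no camera call; for the wrist camera it gives the pose at the moment of the call.
- job_done(): hands the job in; it is judged then, once.
Trained networks look in the newest picture that a camera, given by its name, has taken for a name from the list of things; names that differ only in an ending like _2 or _b are one class to them, and where a whole thing is asked for, a point or a joint stands for the part that bears it (a point fixed in the world has none). Each returns a list of dicts, best first, with "conf" (0 to 1); they miss things now and then, are a little off and sometimes report something else, mostly with a low value. They report only what shows in the picture. A call takes as long as a camera call.
- find_in(camera, query): "location" ([column, row] in pixels, amid what is visible of it).
- mark_of(camera, query): "location" ([column, row] in pixels: a listed point, or the origin of a listed thing).
The state is a dict: "t": time; "q": joint angles; "qd": joint speeds; "joint_efforts": joint torques, N m; "eef_pos": TCP position; "ee_rot": TCP orientation; "force": force on the tool from outside, world axes, zero at the start; "moment": the same for the moment, N m; "width": finger opening in m; "gripper_force": force on a finger pad.
Only numpy, scipy, OpenCV 4.12 (cv2) and the standard library are available. Lean on these libraries where they do the work, as an engineer would, in place of code of your own. Each camera call takes 0.05 s, during which the arm holds its last target. There are 200 camera calls.

## Working session

There is one attempt and no reset: what is moved stays moved. The work goes in short steps, Python scripts to look and compute and a shell command to move; the robot and the scene stay as the last step left them, time stands still between calls to the robot, and variables do not carry over. Pictures are saved under pics/ and viewed, at most 10 in all, crops included, and the job is handed in when it is done.

```bash
mkdir -p pics; cat > h.py <<'E'
import numpy as np, cv2
from station import *
def cam(n):
    c=calibration(n); return c, np.array(c["extrinsics"])
def proj(n,P):
    c,E=cam(n); p=(E[:3,:3]@np.atleast_2d(P).T).T+E[:3,3]
    return np.c_[c["fx"]*p[:,0]/p[:,2]+c["cx"], c["fy"]*p[:,1]/p[:,2]+c["cy"]]
def save(n,f):
    im=grab_frame(n); cv2.imwrite(f"pics/{f}.png",im[:,:,::-1]); return im
E
python3 - <<'E'
from h import *
s=get_state(); print(s["t"],s["eef_pos"],s["ee_rot"],s["width"],tip_reach if not callable(tip_reach) else tip_reach())
a=save("side","s0");b=save("top","t0")
cv2.imwrite("pics/st.png",np.vstack([a,b])[:,:,::-1][:, :])
for n in("side","top"):
    c,E=cam(n); print(n,c["fx"],c["cx"],c["cy"],"pos",-E[:3,:3].T@E[:3,3],"fwd",E[2,:3])
    for q in("cabinet","door_free_edge","button_pivot","button_tip","tray","tumbler_center","vase_center","dice_cup_center"):
        print(q,[(np.round(d["location"]),round(d["conf"],2)) for d in mark_of(n,q)[:2]])
E
```

```text
0.0 [0.18499283 0.64867791 0.24464794] [ 3.13998825e+00 -1.11922862e-04 -2.77891256e-01] 0.08750773446407682 0.019
side 425.8647585114249 319.6309611993658 198.34080098820473 pos [ 0.20954325 -0.55416264  0.87878498] fwd [ 0.31996025  0.69146139 -0.64769328]
cabinet []
door_free_edge [(array([451., 261.]), 0.72)]
button_pivot []
button_tip [(array([410., 176.]), 0.54)]
tray [(array([258., 204.]), 0.63)]
tumbler_center [(array([250., 186.]), 0.91)]
vase_center [(array([334., 140.]), 0.55)]
dice_cup_center [(array([301., 138.]), 0.91)]
top 461.3226575023643 318.76420285828794 191.42918358991238 pos [0.39814998 0.10476493 1.14017402] fwd [ 0.16898593  0.03484454 -0.98500234]
cabinet []
door_free_edge [(array([482., 134.]), 0.86)]
button_pivot [(array([387., 130.]), 0.59), (array([386., 120.]), 0.5)]
button_tip [(array([387., 120.]), 0.59)]
tray [(array([337., 285.]), 0.77)]
tumbler_center [(array([339., 297.]), 0.88)]
vase_center [(array([318., 169.]), 0.55)]
dice_cup_center [(array([268., 199.]), 0.89)]
```

```bash
python3 -c "
import cv2,numpy as np
a=cv2.imread('pics/st.png');cv2.imwrite('pics/st2.png',cv2.resize(a,(480,600),interpolation=cv2.INTER_AREA))"
```

```text
(no output)
```

View pics/s0.png

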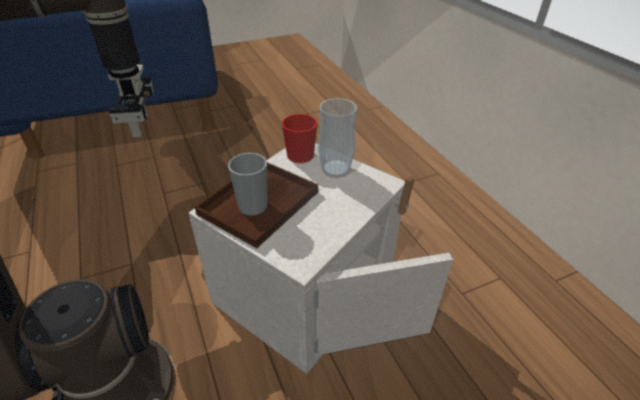

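View pics/t0.png

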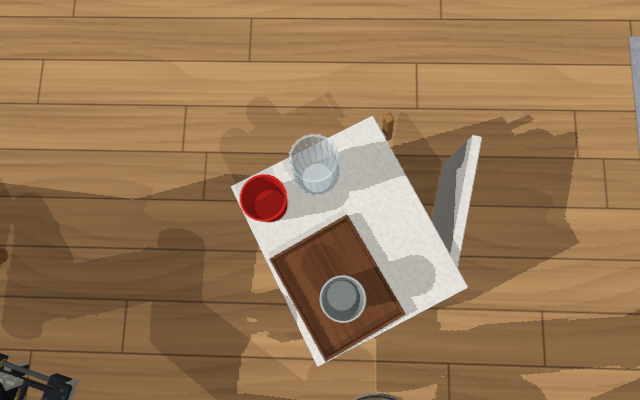

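The side view shows the cabinet with its front towards the right (world -y). The hinge is at the near corner (305,278), the door stands open to (451,261), and the button is at the far corner (407,195). The top view shows the top's corners at (373,116), (467,288), (319,366) and (232,186).

```bash
cat > fit.py <<'E'
from h import *
from scipy.optimize import least_squares
C=[[-.15,-.18,.3],[-.15,.18,.3],[.15,.18,.3],[.15,-.18,.3]]
obs=[("top",[(373,116),(467,288),(319,366),(232,186)],[0,1,2,3]),("side",[(404,184),(305,279),(193,213)],[0,1,2])]
def W(p,P):
    P=np.atleast_2d(P);c,s=np.cos(p[2]),np.sin(p[2])
    return np.c_[p[0]+c*P[:,0]-s*P[:,1],p[1]+s*P[:,0]+c*P[:,1],P[:,2]]
def edge(a,z=.278): return [-.15-.263*np.sin(a),.15-.263*np.cos(a),z]
def tip(b,r=.07): return [-.166,-.143+r*np.sin(b),.265+r*np.cos(b)]
def res(p):
    r=[]
    for n,o,i in obs: r.append((proj(n,W(p,np.array(C)[i]))-np.array(o)).ravel())
    r.append((proj("top",W(p,edge(p[3])))-[482,135]).ravel()); r.append((proj("side",W(p,edge(p[3])))-[451,259]).ravel())
    return np.concatenate(r)
if __name__=="__main__":
    s=least_squares(res,[.5,0,1.1,.8]); np.set_printoptions(precision=4,suppress=True)
    print(s.x,np.round(s.fun,1)); np.save("p.npy",s.x)
    for b in(-.4,0,.4,.8): print(b,proj("top",W(s.x,[tip(b),tip(b,-.02)])).ravel(),proj("side",W(s.x,[tip(b)])))
    print("piv",W(s.x,[[-.166,-.143,.265]]),"hinge",W(s.x,[[-.15,.15,.278]]),"edge",W(s.x,[edge(s.x[3])]),"xhat",np.cos(s.x[2]),np.sin(s.x[2]))
    print("corner",W(s.x,C))
E
python3 fit.py; python3 -c "
import cv2
a=cv2.imread('pics/t0.png')[90:190,330:490];b=cv2.imread('pics/s0.png')[150:250,340:500]
cv2.imwrite('pics/z.png',cv2.resize(cv2.vconcat([a,b]),None,fx=3,fy=3,interpolation=2))"
```

```text
[0.4644 0.0837 2.064  0.6994] [-0.9 -2.4  1.1 -1.6 -2.2 -0.  -2.3 -1.3  2.7 -2.  -1.   7.  -5.1 -0.5
 -0.9  0.4  1.3  0.3]
-0.4 [383.7031 108.819  387.5875 138.0497] [[413.1567 176.2235]]
0 [391.1865 120.5116 385.6426 134.9396] [[407.3647 180.3909]]
0.4 [397.9984 134.2877 383.879  131.3803] [[400.5856 188.9716]]
0.8 [402.8202 147.4701 382.5586 127.8998] [[394.0519 200.5403]]
piv [[0.669  0.0052 0.265 ]] hinge [[ 0.4033 -0.1195  0.278 ]] edge [[ 0.6608 -0.1733  0.278 ]] xhat -0.47349190691865334 0.8807981687552133
corner [[ 0.694   0.0368  0.3   ]
 [ 0.3769 -0.1337  0.3   ]
 [ 0.2349  0.1306  0.3   ]
 [ 0.552   0.301   0.3   ]]
```

View pics/z.png

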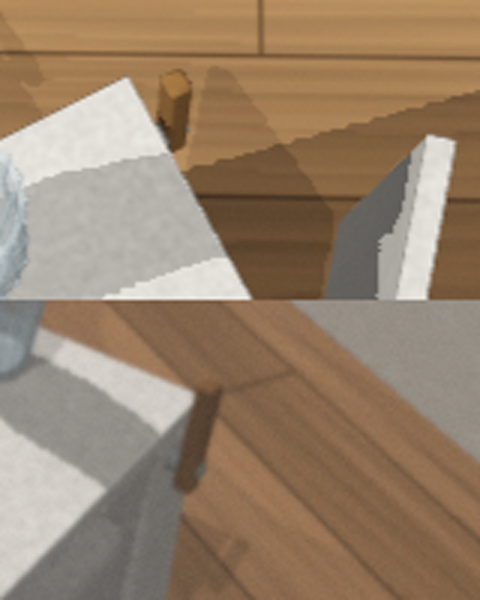

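```bash
python3 -c "
import cv2
a=cv2.imread('pics/t0.png');b=cv2.imread('pics/s0.png')
f=lambda i,x,y:cv2.resize(i[y-25:y+25,x-40:x+40],None,fx=5,fy=5,interpolation=2)
cv2.imwrite('pics/z2.png',cv2.hconcat([cv2.vconcat([f(b,305,280),f(b,195,213)]),cv2.vconcat([f(a,465,285),f(a,319,365)])]))"
```

```text
(no output)
```

View pics/z2.png

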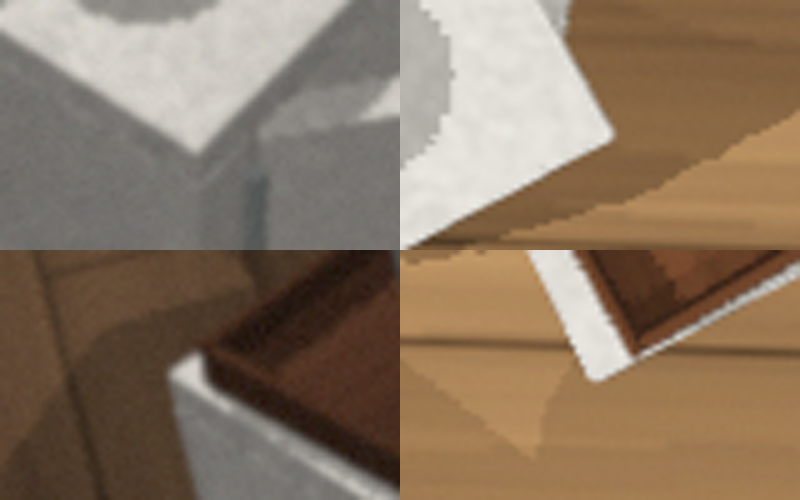

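```bash
sed -i 's/^obs=.*/obs=[("top",[(372.5,116),(467.4,287),(318.4,366),(232,186)],[0,1,2,3]),("side",[(405,181),(304.4,286),(189.4,213)],[0,1,2])]/' fit.py; python3 fit.py; python3 - <<'E'
from fit import *
p=np.load("p.npy")
for n,P in dict(pre=[-.38,-.02,.272],shut=[-.1595,-.02,.272],x30=[-.15+.03,0,0]).items(): print(n,W(p,[P]))
print("unit x,y",[np.cos(p[2]),np.sin(p[2])],"yaw turn deg",np.degrees(p[2]+np.pi/2+np.pi-np.pi/2-2*np.pi))
# vase / tumbler triangulation
for q,a,b in(("vase",(318,169),(334,140)),("tumbler",(339,297),(250,186)),("cup",(268,199),(301,138))):
    s=least_squares(lambda X:np.r_[proj("top",X)[0]-a,proj("side",X)[0]-b],[.4,.1,.35]); print(q,s.x)
E
```

```text
[0.4633 0.0827 2.0666 0.6973] [-0.1 -1.9  1.4 -0.3 -0.7  0.7 -2.  -0.4  1.4  1.3 -0.4  0.6 -2.   0.2
 -0.9  0.6  1.1  0.3]
-0.4 [383.9393 109.3319 387.8439 138.5065] [[412.8846 176.449 ]]
0 [391.4604 121.0164 385.8892 135.3987] [[407.1116 180.6369]]
0.4 [398.3067 134.778  384.1167 131.8432] [[400.3531 189.2405]]
0.8 [403.1529 147.9424 382.7896 128.3673] [[393.838  200.8306]]
piv [[0.668  0.0047 0.265 ]] hinge [[ 0.4027 -0.1206  0.278 ]] edge [[ 0.6604 -0.1733  0.278 ]] xhat -0.47569797968440863 0.8796086812464802
corner [[ 0.693   0.0364  0.3   ]
 [ 0.3763 -0.1349  0.3   ]
 [ 0.2336  0.129   0.3   ]
 [ 0.5503  0.3002  0.3   ]]
pre [[ 0.66165355 -0.24206643  0.272     ]]
shut [[ 0.55676214 -0.04811272  0.272     ]]
x30 [[ 0.5203799  -0.02288214  0.        ]]
unit x,y [np.float64(-0.47569797968440863), np.float64(0.8796086812464802)] yaw turn deg -61.595194853021525
vase [0.56374714 0.13429036 0.38583784]
tumbler [0.35693612 0.09433111 0.35534202]
cup [0.51871223 0.22046106 0.35155209]
```

```bash
python3 -m handwheel '[{"delta_pos":[0,0,1],"dr":[0,0,0]},{"delta_pos":[0,0,1],"dr":[0,0,0]},{"delta_pos":[0,0,1],"dr":[0,0,0]},{"delta_pos":[0,0,1],"dr":[0,0,0]},{"delta_pos":[0,0,1],"dr":[0,0,0]},{"delta_pos":[0,0,1],"dr":[0,0,0]},{"delta_pos":[0,0,1],"dr":[0,0,0]},{"delta_pos":[0,0,1],"dr":[0,0,0]},{"delta_pos":[0,0,1],"dr":[0,0,0]},{"delta_pos":[0,0,1],"dr":[0,0,0]}]' 1 20
python3 -m handwheel '[{"delta_pos":[1,-0.7,0],"dr":[0,0,-4.6]},{"delta_pos":[1,-0.7,0],"dr":[0,0,-4.6]},{"delta_pos":[1,-0.7,0],"dr":[0,0,-4.6]},{"delta_pos":[1,-0.7,0],"dr":[0,0,-4.6]},{"delta_pos":[1,-0.7,0],"dr":[0,0,-4.6]},{"delta_pos":[1,-0.7,0],"dr":[0,0,-4.6]},{"delta_pos":[1,-0.7,0],"dr":[0,0,-4.6]},{"delta_pos":[1,-0.7,0],"dr":[0,0,-4.6]},{"delta_pos":[1,-0.7,0],"dr":[0,0,-4.6]},{"delta_pos":[1,-0.7,0],"dr":[0,0,-4.6]}]'
```

```text
t: 1.9
eef_pos: [0.1851, 0.6488, 0.547]
ee_rot: [-3.141, 0.0, -0.278]
force: [0.9, 0.8, 0.1]
width: 0.0131
gripper_force: 0.0
t: 2.9
eef_pos: [0.4862, 0.438, 0.5458]
ee_rot: [-3.141, 0.0, -1.084]
force: [0.6, 0.1, 0.5]
width: 0.0004
gripper_force: 0.0
```

```bash
python3 -m handwheel '[{"delta_pos":[0.55,-1,0],"dr":[0,0,0]},{"delta_pos":[0.55,-1,0],"dr":[0,0,0]},{"delta_pos":[0.55,-1,0],"dr":[0,0,0]},{"delta_pos":[0.55,-1,0],"dr":[0,0,0]},{"delta_pos":[0.55,-1,0],"dr":[0,0,0]},{"delta_pos":[0.55,-1,0],"dr":[0,0,0]},{"delta_pos":[0.55,-1,0],"dr":[0,0,0]},{"delta_pos":[0.55,-1,0],"dr":[0,0,0]},{"delta_pos":[0.55,-1,0],"dr":[0,0,0]},{"delta_pos":[0.55,-1,0],"dr":[0,0,0]}]'
python3 -m handwheel '[{"delta_pos":[0.1,-1,0],"dr":[0,0,0]},{"delta_pos":[0.1,-1,0],"dr":[0,0,0]},{"delta_pos":[0.1,-1,0],"dr":[0,0,0]},{"delta_pos":[0.1,-1,0],"dr":[0,0,0]},{"delta_pos":[0.1,-1,0],"dr":[0,0,0]},{"delta_pos":[0.1,-1,0],"dr":[0,0,0]},{"delta_pos":[0.1,-1,0],"dr":[0,0,0]},{"delta_pos":[0.1,-1,0],"dr":[0,0,0]},{"delta_pos":[0.1,-1,0],"dr":[0,0,0]},{"delta_pos":[0.1,-1,0],"dr":[0,0,0]}]'
```

```text
t: 3.9
eef_pos: [0.6506, 0.1378, 0.5457]
ee_rot: [-3.141, 0.0, -1.081]
force: [-0.2, 0.3, 0.4]
width: 0.0005
gripper_force: 0.0
t: 4.9
eef_pos: [0.6801, -0.1621, 0.5456]
ee_rot: [-3.141, -0.0, -1.081]
force: [0.5, -0.2, -0.3]
width: 0.0004
gripper_force: 0.0
```

```bash
python3 -m handwheel '[{"delta_pos":[-0.15,-0.75,0],"dr":[0,0,0]},{"delta_pos":[-0.15,-0.75,0],"dr":[0,0,0]},{"delta_pos":[-0.15,-0.75,0],"dr":[0,0,0]},{"delta_pos":[-0.15,-0.75,0],"dr":[0,0,0]},{"delta_pos":[0,0,-1],"dr":[0,0,0]},{"delta_pos":[0,0,-1],"dr":[0,0,0]},{"delta_pos":[0,0,-1],"dr":[0,0,0]},{"delta_pos":[0,0,-1],"dr":[0,0,0]},{"delta_pos":[0,0,-1],"dr":[0,0,0]},{"delta_pos":[0,0,-1],"dr":[0,0,0]}]'
python3 -m handwheel '[{"delta_pos":[0,0,-1],"dr":[0,0,0]},{"delta_pos":[0,0,-1],"dr":[0,0,0]},{"delta_pos":[0,0,-1],"dr":[0,0,0]},{"delta_pos":[0,0,-0.1],"dr":[0,0,0]},{"delta_pos":[0,0,0],"dr":[0,0,0]}]'
python3 - <<'E'
from h import *
save("side","s1")
E
```

```text
t: 5.9
eef_pos: [0.6619, -0.2509, 0.3645]
ee_rot: [-3.141, -0.0, -1.081]
force: [0.3, 0.2, -0.4]
width: 0.0004
gripper_force: 0.0
t: 6.4
eef_pos: [0.6621, -0.2511, 0.2725]
ee_rot: [3.14, 0.0, -1.081]
force: [-1.2, 0.1, 0.8]
width: 0.0003
gripper_force: 0.0
```

View pics/s1.png

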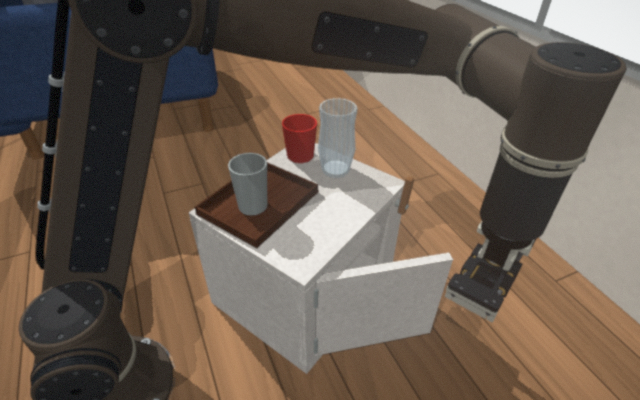

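The gripper is in front of the door, clear of it at about (485,300). The table and the things on top haven't moved.

```bash
python3 -m handwheel '[{"delta_pos":[-0.19,0.352,0],"dr":[0,0,0]},{"delta_pos":[-0.19,0.352,0],"dr":[0,0,0]},{"delta_pos":[-0.19,0.352,0],"dr":[0,0,0]},{"delta_pos":[-0.19,0.352,0],"dr":[0,0,0]},{"delta_pos":[-0.19,0.352,0],"dr":[0,0,0]},{"delta_pos":[-0.19,0.352,0],"dr":[0,0,0]},{"delta_pos":[-0.19,0.352,0],"dr":[0,0,0]},{"delta_pos":[-0.19,0.352,0],"dr":[0,0,0]},{"delta_pos":[-0.19,0.352,0],"dr":[0,0,0]},{"delta_pos":[-0.19,0.352,0],"dr":[0,0,0]}]'
python3 -m handwheel '[{"delta_pos":[-0.095,0.176,0],"dr":[0,0,0]},{"delta_pos":[-0.095,0.176,0],"dr":[0,0,0]},{"delta_pos":[-0.095,0.176,0],"dr":[0,0,0]},{"delta_pos":[-0.095,0.176,0],"dr":[0,0,0]},{"delta_pos":[-0.095,0.176,0],"dr":[0,0,0]},{"delta_pos":[-0.095,0.176,0],"dr":[0,0,0]},{"delta_pos":[-0.095,0.176,0],"dr":[0,0,0]},{"delta_pos":[-0.095,0.176,0],"dr":[0,0,0]},{"delta_pos":[-0.095,0.176,0],"dr":[0,0,0]},{"delta_pos":[-0.095,0.176,0],"dr":[0,0,0]}]'
```

```text
t: 7.45
eef_pos: [0.6047, -0.1445, 0.2726]
ee_rot: [-3.142, -0.0, -1.081]
force: [1.4, -1.4, 1.4]
width: 0.0008
gripper_force: 0.5
t: 8.45
eef_pos: [0.5764, -0.0921, 0.2726]
ee_rot: [-3.141, -0.0, -1.081]
force: [0.1, -0.0, -0.0]
width: 0.0003
gripper_force: 0.5
```

```bash
python3 -m handwheel '[{"delta_pos":[-0.063,0.117,0],"dr":[0,0,0]},{"delta_pos":[-0.063,0.117,0],"dr":[0,0,0]},{"delta_pos":[-0.063,0.117,0],"dr":[0,0,0]},{"delta_pos":[-0.063,0.117,0],"dr":[0,0,0]},{"delta_pos":[-0.063,0.117,0],"dr":[0,0,0]},{"delta_pos":[-0.063,0.117,0],"dr":[0,0,0]},{"delta_pos":[-0.063,0.117,0],"dr":[0,0,0]},{"delta_pos":[-0.063,0.117,0],"dr":[0,0,0]},{"delta_pos":[-0.063,0.117,0],"dr":[0,0,0]},{"delta_pos":[-0.063,0.117,0],"dr":[0,0,0]}]'
python3 -m handwheel '[{"delta_pos":[-0.032,0.059,0],"dr":[0,0,0]},{"delta_pos":[-0.032,0.059,0],"dr":[0,0,0]},{"delta_pos":[-0.032,0.059,0],"dr":[0,0,0]},{"delta_pos":[-0.032,0.059,0],"dr":[0,0,0]}]'
python3 - <<'E'
from fit import *
save("top","t1");print(mark_of("top","door_free_edge")[:1],proj("top",W(np.load("p.npy"),[edge(0),edge(.1)])))
E
```

```text
t: 9.45
eef_pos: [0.5576, -0.0571, 0.2726]
ee_rot: [-3.142, 0.0, -1.081]
force: [1.1, -1.3, 0.4]
width: 0.0009
gripper_force: 0.5
t: 9.85
eef_pos: [0.5539, -0.0502, 0.2726]
ee_rot: [-3.142, -0.0, -1.081]
force: [1.3, -1.7, 0.7]
width: 0.0004
gripper_force: 0.6
[] [[387.93126116 147.51391205]
 [400.31852521 141.98271715]]
```

```bash
for i in 1 2 3; do python3 -m handwheel '[{"delta_pos":[-0.024,0.044,0],"dr":[0,0,0]},{"delta_pos":[-0.024,0.044,0],"dr":[0,0,0]},{"delta_pos":[0,0,0],"dr":[0,0,0]}]' | egrep 'eef|force:'; done
```

```text
eef_pos: [0.5535, -0.0499, 0.2725]
force: [8.6, -13.8, -5.3]
gripper_force: 7.8
eef_pos: [0.5534, -0.0499, 0.2726]
force: [17.8, -28.7, -13.4]
gripper_force: 16.7
eef_pos: [0.5534, -0.0498, 0.2727]
force: [27.9, -43.1, -20.2]
gripper_force: 25.6
```

```bash
python3 -m handwheel '[{"delta_pos":[0.24,-0.44,0],"dr":[0,0,0]},{"delta_pos":[0.476,-0.88,0],"dr":[0,0,0]},{"delta_pos":[0.476,-0.88,0],"dr":[0,0,0]},{"delta_pos":[0,0,1],"dr":[0,0,0]},{"delta_pos":[0,0,0.7],"dr":[0,0,0]},{"delta_pos":[0,0,0],"dr":[0,0,0]}]'
python3 - <<'E'
from fit import *
p=np.load("p.npy");save("top","t2");save("side","s2")
for n in("top","side"):
  for q in("door_free_edge","button_tip"): print(n,q,[(np.round(d["location"]),round(d["conf"],2)) for d in mark_of(n,q)[:2]])
  print(proj(n,W(p,[edge(0),edge(.1)])))
e=np.array(get_state()["eef_pos"])
for P in([-.225,-.215,.324],[-.168,-.215,.324],[-.168,-.119,.324],[-.168,-.105,.36],[-.168,-.105,.293]):
  w=W(p,[P])[0]; print(P,w,(w-e)/.03)
E
```

```text
t: 11.45
eef_pos: [0.5866, -0.1089, 0.3266]
ee_rot: [-3.138, -0.002, -1.081]
force: [0.8, 0.4, 0.2]
width: 0.0007
gripper_force: 0.0
top door_free_edge []
top button_tip []
[[387.93126116 147.51391205]
 [400.31852521 141.98271715]]
side door_free_edge []
side button_tip []
[[389.95961653 205.64533246]
 [400.4970237  211.00704594]]
[-0.225, -0.215, 0.324] [ 0.75944405 -0.01296598  0.324     ] [5.81878249 3.17505758 0.04456562]
[-0.168, -0.215, 0.324] [0.73232927 0.03717171 0.324     ] [4.91495633 4.84631407 0.04456562]
[-0.168, -0.119, 0.324] [ 0.64788684 -0.00849529  0.324     ] [2.10020855 3.32408054 0.04456562]
[-0.168, -0.105, 0.36] [ 0.63557231 -0.01515506  0.36      ] [1.6897245  3.10208815 1.24456562]
[-0.168, -0.105, 0.293] [ 0.63557231 -0.01515506  0.293     ] [ 1.6897245   3.10208815 -0.98876771]
```

View pics/t2.png

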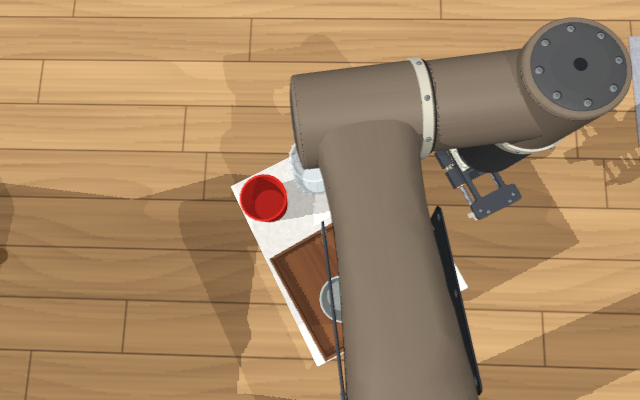

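The arm hides the door in the top view, but the firm stop at the expected plane says it's shut. The things on top are undisturbed, with the cup at (264,198). Next is the button: stand beside it, then push along cabinet +y.

```bash
python3 -m handwheel '[{"delta_pos":[0.97,0.53,0],"dr":[0,0,0]},{"delta_pos":[0.97,0.53,0],"dr":[0,0,0]},{"delta_pos":[0.97,0.53,0],"dr":[0,0,0]},{"delta_pos":[0.97,0.53,0],"dr":[0,0,0]},{"delta_pos":[0.97,0.53,0],"dr":[0,0,0]},{"delta_pos":[0.97,0.53,0],"dr":[0,0,0]},{"delta_pos":[-0.3,0.56,0],"dr":[0,0,0]},{"delta_pos":[-0.3,0.56,0],"dr":[0,0,0]},{"delta_pos":[-0.3,0.55,0],"dr":[0,0,0]},{"delta_pos":[0,0,0],"dr":[0,0,0]}]'
python3 - <<'E'
from fit import *
save("side","s3")
for q in("door_free_edge","button_tip"): print(q,[(np.round(d["location"]),round(d["conf"],2)) for d in mark_of("side",q)[:2]])
e=np.array(get_state()["eef_pos"]);p=np.load("p.npy");d=e[:2]-p[:2];c,s=np.cos(p[2]),np.sin(p[2]);print("cab",c*d[0]+s*d[1],-s*d[0]+c*d[1])
E
```

```text
t: 12.75
eef_pos: [0.7312, 0.0394, 0.3251]
ee_rot: [-3.14, -0.0, -1.078]
force: [-0.1, -0.2, -0.5]
width: 0.0007
gripper_force: 0.0
door_free_edge [(array([390., 202.]), 0.93)]
button_tip [(array([410., 174.]), 0.76)]
cab -0.16784444286781638 -0.2150081837583987
```

View pics/s3.png

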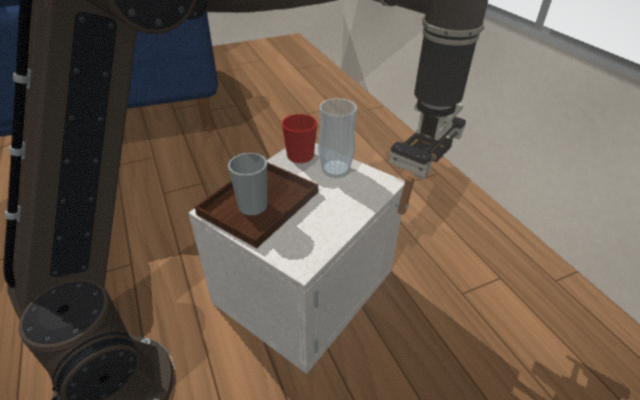

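The door is shut: its free edge is at (390,202), against (390,206) predicted. The button still stands upright at (410,175), with the fingers beyond it. Now push.

```bash
python3 -m handwheel '[{"delta_pos":[-0.235,-0.127,0],"dr":[0,0,0]},{"delta_pos":[-0.235,-0.127,0],"dr":[0,0,0]},{"delta_pos":[-0.235,-0.127,0],"dr":[0,0,0]},{"delta_pos":[-0.235,-0.127,0],"dr":[0,0,0]},{"delta_pos":[-0.235,-0.127,0],"dr":[0,0,0]},{"delta_pos":[-0.235,-0.127,0],"dr":[0,0,0]},{"delta_pos":[-0.235,-0.127,0],"dr":[0,0,0]}]'
python3 -m handwheel '[{"delta_pos":[-0.235,-0.127,0],"dr":[0,0,0]},{"delta_pos":[-0.235,-0.127,0],"dr":[0,0,0]},{"delta_pos":[-0.235,-0.127,0],"dr":[0,0,0]},{"delta_pos":[-0.235,-0.127,0],"dr":[0,0,0]},{"delta_pos":[-0.235,-0.127,0],"dr":[0,0,0]},{"delta_pos":[0,0,0],"dr":[0,0,0]}]'
python3 - <<'E'
from fit import *
p=np.load("p.npy");save("side","s4");print([(np.round(d["location"]),round(d["conf"],2)) for d in mark_of("side","button_tip")[:2]])
for b in(.6,.8,1,1.2,1.57): print(b,proj("side",W(p,[tip(b)])))
E
```

```text
t: 13.6
eef_pos: [0.6834, 0.0101, 0.3241]
ee_rot: [-3.14, -0.0, -1.081]
force: [2.1, 0.6, 1.9]
width: 0.0007
gripper_force: 1.1
t: 14.2
eef_pos: [0.6472, -0.0093, 0.3239]
ee_rot: [3.141, 0.0, -1.081]
force: [0.7, 0.0, 0.5]
width: 0.0006
gripper_force: 0.0
[]
0.6 [[396.98371191 194.78584465]]
0.8 [[393.83801971 200.83063577]]
1 [[391.06853251 207.08406435]]
1.2 [[388.80597763 213.24454622]]
1.57 [[386.26935776 223.43440963]]
```

```bash
python3 -m handwheel '[{"delta_pos":[0.2,0.1,0.5],"dr":[0,0,0]},{"delta_pos":[0,0,0.7],"dr":[0,0,0]},{"delta_pos":[-0.2,-0.1,0.3],"dr":[0,0,0]},{"delta_pos":[-0.4,-0.22,0],"dr":[0,0,0]},{"delta_pos":[0,0,-0.3],"dr":[0,0,0]},{"delta_pos":[0,0,-0.3],"dr":[0,0,0]},{"delta_pos":[0,0,-0.3],"dr":[0,0,0]},{"delta_pos":[0,0,-0.3],"dr":[0,0,0]},{"delta_pos":[0,0,-0.3],"dr":[0,0,0]},{"delta_pos":[0,0,-0.3],"dr":[0,0,0]}]'
python3 -m handwheel '[{"delta_pos":[0,0,-0.2],"dr":[0,0,0]},{"delta_pos":[0,0,-0.2],"dr":[0,0,0]},{"delta_pos":[0,0,-0.2],"dr":[0,0,0]},{"delta_pos":[0,0,0],"dr":[0,0,0]}]'
```

```text
t: 15.3
eef_pos: [0.6364, -0.0152, 0.3136]
ee_rot: [3.141, -0.0, -1.081]
force: [-0.9, -0.4, 1.8]
width: 0.0008
gripper_force: 0.7
t: 15.7
eef_pos: [0.6361, -0.0152, 0.2955]
ee_rot: [3.141, 0.0, -1.081]
force: [-0.1, 0.5, -0.8]
width: 0.0006
gripper_force: 0.0
```

```bash
for i in 1 2 3; do python3 -m handwheel '[{"delta_pos":[0,0,-0.06],"dr":[0,0,0]},{"delta_pos":[0,0,0],"dr":[0,0,0]}]' | egrep 'eef|force:'; done
```

```text
eef_pos: [0.6364, -0.0152, 0.2948]
force: [0.9, 0.1, 0.8]
gripper_force: 0.0
eef_pos: [0.6364, -0.0152, 0.2933]
force: [-0.0, -0.3, 1.6]
gripper_force: 0.9
eef_pos: [0.6365, -0.0153, 0.2931]
force: [-3.9, 0.2, 9.5]
gripper_force: 5.0
```

The button has reached its stop. Lift off, back away and check.

```bash
python3 -m handwheel '[{"delta_pos":[0,0,0.5],"dr":[0,0,0]},{"delta_pos":[0,0,1],"dr":[0,0,0]},{"delta_pos":[0.3,-0.5,1],"dr":[0,0,0]},{"delta_pos":[0.5,-0.85,0],"dr":[0,0,0]},{"delta_pos":[0.5,-0.85,0],"dr":[0,0,0]},{"delta_pos":[0.5,-0.85,0],"dr":[0,0,0]},{"delta_pos":[0.5,-0.85,0],"dr":[0,0,0]},{"delta_pos":[0.5,-0.85,0],"dr":[0,0,0]},{"delta_pos":[0,0,0],"dr":[0,0,0]},{"delta_pos":[0,0,0],"dr":[0,0,0]}]'
python3 - <<'E'
from fit import *
p=np.load("p.npy");a=save("side","s5");b=save("top","t5")
for q in("door_free_edge","button_tip"): print(q,[(n,np.round(d["location"]),round(d["conf"],2)) for n in("side","top") for d in mark_of(n,q)[:1]])
print(proj("top",W(p,[edge(0),tip(1.57)])))
cv2.imwrite("pics/z5.png",np.hstack([cv2.resize(a[100:400,180:480],(400,400)),cv2.resize(b[100:400,220:520],(400,400))])[:,:,::-1])
E
```

```text
t: 17.3
eef_pos: [0.7204, -0.1582, 0.365]
ee_rot: [3.141, 0.001, -1.082]
force: [0.3, 0.5, 0.0]
width: 0.0001
gripper_force: 0.0
door_free_edge [('side', array([386., 204.]), 0.79), ('top', array([270., 199.]), 0.71)]
button_tip [('side', array([384., 221.]), 0.74)]
[[387.93126116 147.51391205]
 [404.35791631 163.34513771]]
```

View pics/z5.png

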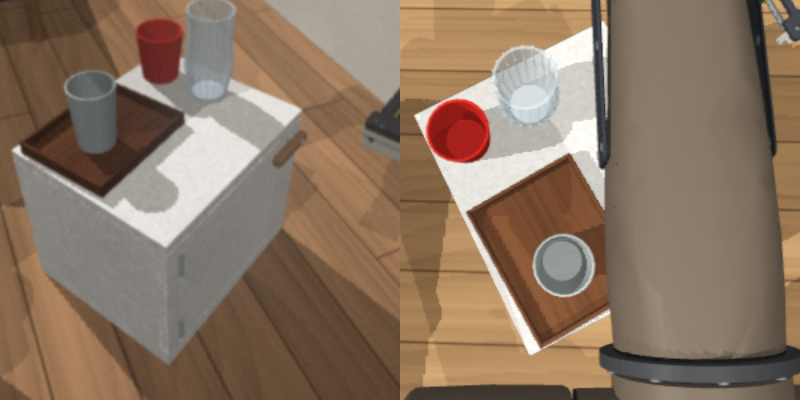

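The side view shows the door shut and the button level across it, with its tip at about (384,221) against (386,223) predicted. The things on top are where they were, and the robot is clear.

```bash
python3 -c "
from station import job_done; print(job_done())"
```

```text
the job is handed in; nothing more can be done
None
```

I pushed the door gently shut and turned the button level across it, and nothing on top of the table moved; the job is handed in at about 17 s of the 42 s allowed, but no verdict came back.

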